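Fit the removable handle, lift the pan and hold it out to the left

ROBOT

A 6-joint arm with a two-finger parallel gripper is mounted at the origin on a cart in front of the work surface, level with it; the furniture and walls round the work are solid. World frame = base frame: x ahead of the robot, y to its left, z up, the work surface at z = 0. Lengths are in mm, angles in rad, forces in N, time in s.
With the tool pointing down it reaches from about 275 to 750 mm from the base axis. Payload 10.2 kg.
Tool frame: the origin (TCP) lies on the centre line of the jaws, within the pads' length; the fingertips stand 17 mm ahead of it and the grasp point (between the pads) lies 2 mm behind it; z points along the fingers, y is the line along which they close (so a half turn about z gives the same grasp; the last joint's range is limited). The gripper opens to 85 mm and grips with 20 to 120 N. Pads are 22 mm wide; open, the fingers measure 114 mm over their backs; the gripper's body (76 mm by 85 mm) begins 54 mm behind the grasp point. The pads swing forward as they close: fully open they stand 13 mm farther back than shut.
Start: joints at [0.91, 0.313, 1.498, -0, 1.331, -0.223], TCP at [222.586, 475.486, 248.294] pointing down, gripper open.
Joint ranges: [-2.94, 2.94], [-0.97, 2.17], [0.19, 2.56], [-1.23, 4.37], [0.02, 3.11], [-2.88, 2.88]. Speed limits (rad/s): [2.39, 2.39, 3.01, 3.14, 3.14, 3.14].

INTERFACE

Orientations are given as a unit quaternion [w, x, y, z].
In Python, from rig import ctrl gives the robot as it stands. The module is installed in compiled form; this text tells all that it offers.
- The arm moves only by the shell command python3 -m jog 'ROWS' [FORCE]. ROWS is JSON, a list of rows, each an object with "delta_pos": the shift along the world's x, y, z in mm, a list of three; "angular": the turn, a rotation vector about the world's x, y, z in rad, a list of three; "fingers": the opening, from 0 (shut) to 1 (fully open). In form: [{"delta_pos": [tx, ty, tz], "angular": [rx, ry, rz], "fingers": fingers}, ...]. A call has 1 to 10 rows; each row is the pose to reach, as a shift and turn from the pose commanded when the call began; what a row does not reach only later rows make up. A row lasts 1/8 s, in which the tool goes at most 62.5 mm and 10.7 degrees, less where a joint would pass 70% of its speed; a pose out of reach is approached as far as the arm can. A call with a gripper value outside its range is refused whole. The fingers move at their own pace and stop on an object; FORCE is the grip in N (left out, the last holds). Time passes only in rows, so rows that repeat a pose let the fingers close. It gives the time, the measured TCP pose, the force, the opening and the grip force at its end, in the units of the state.
- ctrl.sense(): the state, without advancing time (a new reading comes with each control period).
- ctrl.capture(name): name is "side" or "top"; returns a dict with "pixels" (400x640x3 uint8, blue, green, red), "fx", "fy", "cx", "cy" (pixels), "R" (3x3) and "t" (3): a world point X has camera coordinates R X + t. Camera axes: x right, y down, z forward; pixel columns grow to the right and rows downward; lengths in mm; the calibration is good to about 2 mm. A picture is of the moment at which its call begins. There is no depth.
- ctrl.finish_job(): hands the job in; it is judged then, once.
The state is a dict: "time_s": time; "joints": joint angles; "dq": joint speeds; "tau": joint torques, N m; "eef_pos": TCP position; "ee_rot": TCP orientation; "force": force on the tool from outside, world axes, zero at the start; "wrist_torque": the same for the moment, N m; "grip_width": opening from 0.0 (shut) to 1.0 (fully open); "grip_force": force on a finger pad.
Only numpy, scipy, OpenCV 4.12 (cv2) and the standard library are available. Lean on these libraries where they do the work, as an engineer would, in place of code of your own. Each camera call takes 0.05 s, during which the arm holds its last target. There are 200 camera calls.

TASK

Slide the flat steel tongue of the loose wooden handle fully home into the socket of the little blue pan on the wooden trivet, and by the handle lift the pan straight up about 15 cm. Only then swing it a quarter turn anticlockwise seen from above, so that the pan points straight to the left, towards the board where I am plating up, with its handle to the right; keep the pan level and the tomato lying in the middle of it all the way. Do not touch the pan or the tomato themselves, leave the other things on the range where they are, and finish while still holding the pan up by its handle, quite still.

Things in the scene. Friction and masses are not known exactly. Their poses are not given: they have to be found in the camera images.
- pan: round dished pan, 135 mm wide, 33 high, blue outside, white inside, 0.15-0.22 kg, loose on the trivet (underside 18 mm above the range), whose stops keep it from sliding; lifts straight out. Origin: centre of underside, z up. A steel socket (39 wide, 13 high) on its -x side roughly faces the robot; +x is the way the pan points. Its middle is a shallow cone of 0.13 rad that centres the tomato.
- pan_mouth (a point): middle of the socket's mouth, at (-113, 0, 20) mm in the pan's frame, axes as the pan's; 38 mm above the range at the start. The slot runs from here along the pan's +x, over 52 mm deep, 32.4 mm wide (y) and 6.6 mm high (z); over its first 8 mm the mouth is flared by about 4 mm on every side.
- pan_middle (a point): lowest point of the dish inside the pan, at (0, 0, 6) mm in the pan's frame
- tomato: red ball-shaped tomato, 42 mm across, about 0.05 kg, lying loose in the middle of the pan. Origin: its centre; it can roll.
- handle: loose removable handle, 0.1 kg, lying right of the pan, right side up. Wooden grip 100 mm long (x -55 to 45), 24 wide (y), 32 high; steel collar 10 long, 36 wide, 26 high (x 45 to 55); flat steel tongue 30 wide, 5 thick, 50 long (x 55 to 105), its last 6 mm thinner and 24 wide. Origin: on the underside; x along the handle towards the tongue, z up.
- handle_grip (a point): point in the wood to take it by, at (22, 0, 22) mm in the handle's frame, 33 mm behind the collar's front; close the fingers across the 24 mm width. The pan will hang 146 mm in front of it, so grip firmly (90 N is fine). The tongue has 0.8 mm play above and below in the slot, so the lifted pan hangs about 0.06 rad nose-down.
- handle_collar (a point): centre of the collar's front face, on the tongue's centre line, at (55, 0, 16) mm in the handle's frame, axes as the handle's; when the handle is fully home this face bears on the rim of the mouth and the point meets pan_mouth. The fit is loose: a push of under 10 N seats it.
- trivet: cross of two light oak bars, 170 mm long, 22 mm wide, 18 mm high, with a 6 mm stop near each end; fixed to the range. Origin: centre of its underside. The pan's x at the start lies within 0.2 rad of the trivet's x.
- board: wooden chopping board lying on the worktop left of the range, square to it, 200 mm (x) by 300 mm (y) by 22 mm, with a lemon and a mug on it, fixed; top 6 mm above the range. Origin: centre of its underside; its axes are the world's, so its y axis is 'straight to the left'.
- garlic: garlic bulb, 60 mm, on the left of the range: leave alone. Origin: centre of its underside
- salt: glass salt shaker with grey top, 44 mm across, 90 mm high, left rear of the range: leave alone. Origin: centre of its underside
- spoon: steel teaspoon, 130 mm long, lying on the left of the range: leave alone. Origin: centre of its underside
- timer: white wind-up kitchen timer, 67 mm across, 52 mm high, on the range behind the pan: leave alone. Origin: centre of its underside
- tin: green food tin, 75 mm across, 58 mm high, right rear of the range: leave alone. Origin: centre of its underside
Not all that is in view belongs to the job. What is shaped like the tomato but turquoise is not meant.

How it is judged (in metres and radians):
On the way, in this order (a step that is already met when the one before it is completed fails the run):
1. the handle's tongue is fully home in the socket while the pan still stands on the trivet (x of handle_collar in the frame of pan_mouth above -0.006 m and y of handle_collar in the frame of pan_mouth between -0.005 and 0.005 m and z of handle_collar in the frame of pan_mouth between -0.005 and 0.005 m and angle between the x axis of handle and the x axis of pan, either way round below 0.12 rad and contact force between the fingers and handle above 2 N and height (world z) of pan below 0.025 m), for 0.2 s.
2. the pan is lifted straight up by the handle, at least 6 cm, before it is turned (x of handle_collar in the frame of pan_mouth above -0.006 m and y of handle_collar in the frame of pan_mouth between -0.005 and 0.005 m and z of handle_collar in the frame of pan_mouth between -0.005 and 0.005 m and angle between the x axis of handle and the x axis of pan, either way round below 0.12 rad and contact force between the fingers and handle above 2 N and height (world z) of pan above 0.078 m and angle between pan's own z axis and vertical below 0.15 rad and angle between the x axis of pan and the x axis of trivet, either way round below 0.4 rad and horizontal distance between tomato and pan_middle below 0.02 m and horizontal distance between pan and trivet below 0.06 m), for 0.2 s.
At the end, for the whole second after the job is handed in: The fingers hold the handle, its tongue fully home (within 6 mm); the pan hangs from it alone, untouched, still, 10 cm or more above the trivet, level within 0.14 rad, pointing straight left within 0.2 rad with the board ahead of it, the tomato within 20 mm of its middle (x of handle_collar in the frame of pan_mouth above -0.006 m and y of handle_collar in the frame of pan_mouth between -0.005 and 0.005 m and z of handle_collar in the frame of pan_mouth between -0.005 and 0.005 m and angle between the x axis of handle and the x axis of pan, either way round below 0.12 rad and contact force between the fingers and handle above 2 N and horizontal distance between tomato and pan_middle below 0.02 m and height (world z) of pan above 0.118 m and height (world z) of tomato above 0.13 m and angle between pan's own z axis and vertical below 0.14 rad and angle between the x axis of pan and the y axis of board, either way round below 0.2 rad and x of board in the frame of pan above 0.05 m and contact force between each of the arm, the fingers and pan below 0.1 N and contact force between trivet and pan below 0.05 N and contact force between handle and pan above 0.5 N and linear speed of pan below 0.03 m/s and angular speed of pan below 0.2 rad/s); the arm keeps its last pose, push and grip.
It fails at once if the tomato rolls more than 35 mm from the middle of the pan (horizontal distance between tomato and pan_middle above 0.035 m).
It fails at once if the pan is tipped by more than 0.3 rad (angle between pan's own z axis and vertical above 0.3 rad).
It fails at once if the robot touches the pan or the tomato (contact force between any of the fingers, the arm and pan above 1 N or contact force between any of the fingers, the arm and tomato above 0.5 N).
It fails at once if a bystander on the range is moved by more than 3 cm (distance of any of garlic, salt, spoon, timer, tin from where it was at the start of the episode above 0.03 m).
It also fails if it takes over 62 s, if anything falls off the work surface, if the arm or the gripper's body presses on something with over 40 N, if the wrist force passes 120 N, or if a joint passes its speed limit or range.

## Working session

There is one attempt and no reset: what is moved stays moved. The work goes in short steps, Python scripts to look and compute and a shell command to move; the robot and the scene stay as the last step left them, time stands still between calls to the robot, and variables do not carry over. Pictures are saved under pics/ and viewed, at most 10 in all, crops included, and the job is handed in when it is done.

```bash
mkdir -p pics
python3 - <<'E'
from rig import ctrl
import cv2
for n in("top","side"):
    c=ctrl.capture(n); cv2.imwrite(f"pics/{n}0.png",c["pixels"])
    print(n,c["fx"],c["fy"],c["cx"],c["cy"],c["R"],c["t"])
print(ctrl.sense())
E
```

```text
top 400.2312950818647 400.2312950818647 317.0910609895243 199.54632243621788 [[ 0.00941408 -0.99961265 -0.02619029]
 [-0.99909496 -0.00831626 -0.04171447]
 [ 0.04148051  0.02655929 -0.99878625]] [  96.49340858  594.40750307 1162.07753209]
side 362.1226703021548 362.1226703021548 320.7168999881599 194.9077013091814 [[ 0.99558159  0.09104307  0.02298816]
 [ 0.05452739 -0.36122672 -0.93088239]
 [-0.07644645  0.92802285 -0.36459501]] [-582.35388897   47.8034796  1169.51008882]
{'time_s': 0.1, 'joints': array([ 9.09623277e-01,  3.13385739e-01,  1.49831507e+00, -2.39818014e-07,
        1.33100652e+00, -2.23392305e-01]), 'dq': array([-1.01665915e-04, -5.12129417e-04, -3.30648858e-03,  3.35725653e-03,
       -1.30454605e-03, -1.42273435e-05]), 'tau': array([ 1.88198544e-03, -4.12903082e+01, -2.60142767e+01, -1.74560419e-04,
        3.01346467e-03, -3.42227554e-05]), 'eef_pos': array([222.4476459 , 475.32776324, 247.81387506]), 'ee_rot': array([-2.38439161e-04,  2.17146545e-01,  9.76138857e-01, -5.03762801e-04]), 'force': array([0.32470696, 0.09948792, 0.27127981]), 'wrist_torque': array([-0.01726204,  0.03021638, -0.03598933]), 'grip_force': 0.0, 'grip_width': 0.9983323197971743}
```

View pics/top0.png

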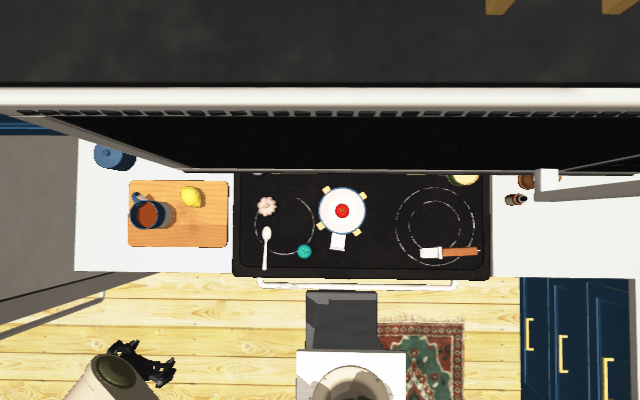

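View pics/side0.png

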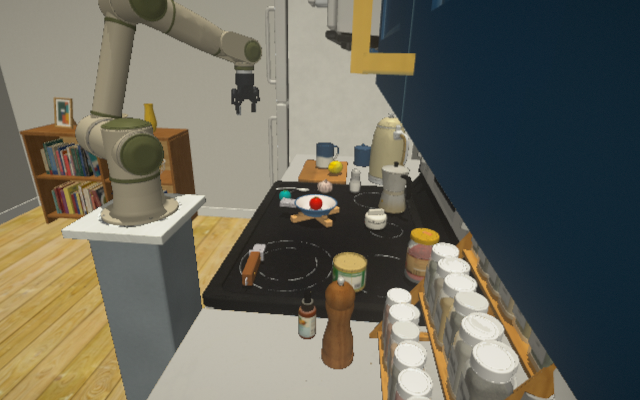

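Top view: the pan is at (342,211) with its socket at (338,242). The handle is at (450,253) with its tongue pointing left, ending near 421. There are two ball-shaped candidates: red at (342,211) in the pan, and turquoise at (304,251) on the range. The red one is the tomato, because it is red and lies in the pan. I'll confirm that in an enlarged crop.

Run:
```python
import cv2
t=cv2.imread("pics/top0.png")[170:280,290:490]; cv2.imwrite("pics/top0c.png",cv2.resize(t,None,fx=4,fy=4,interpolation=cv2.INTER_CUBIC))
t=cv2.imread("pics/side0.png")[180:300,230:360]; cv2.imwrite("pics/side0c.png",cv2.resize(t,None,fx=5,fy=5,interpolation=cv2.INTER_CUBIC))
```

```text
(no output)
```

View pics/top0c.png

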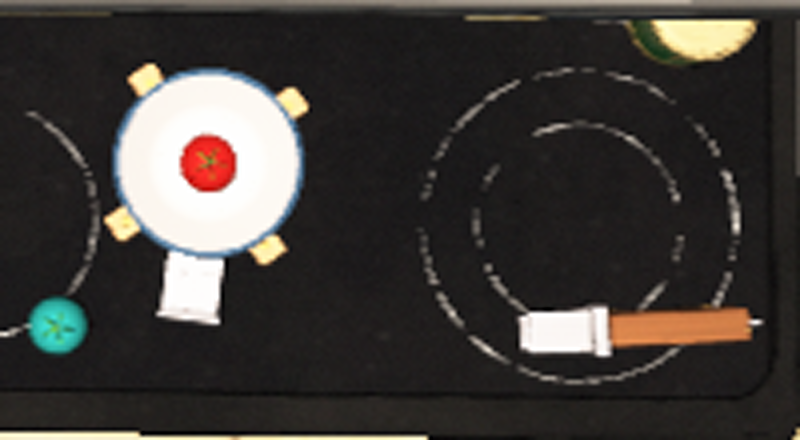

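View pics/side0c.png

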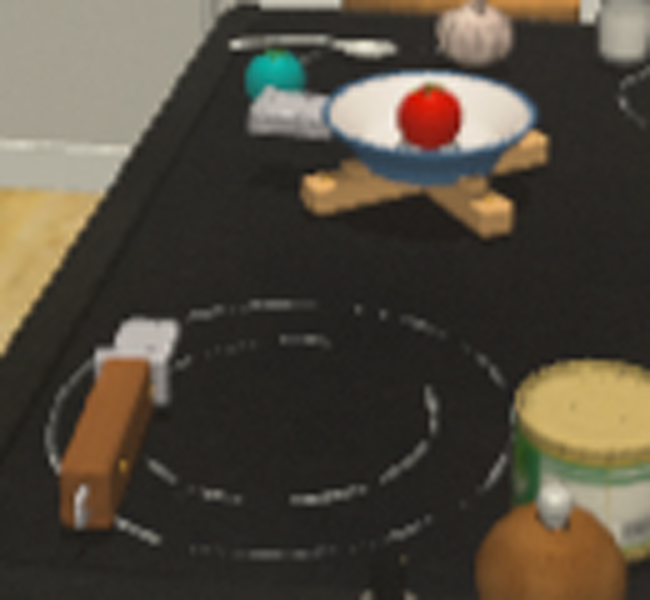

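The red tomato in the pan is confirmed. Next I fit the handle and pan models to the silhouettes in both views, with z left free.

```bash
cat > h.py <<'E'
import cv2, numpy as np
from scipy.optimize import minimize
from scipy.spatial.transform import Rotation as Ro
S=6
def box(x0,x1,w,z0,z1): return np.array([[x,y,z] for x in(x0,x1) for y in(-w/2,w/2) for z in(z0,z1)],float)
HANDLE=[box(-55,45,24,0,32),box(45,55,36,3,29),box(55,99,30,13.5,18.5),box(99,105,24,14.5,17.5)]
a=np.linspace(0,2*np.pi,60)
def ring(r,z): return np.c_[r*np.cos(a),r*np.sin(a),0*a+z]
def PAN(rb=42): return [np.r_[ring(67.5,33),ring(rb,0)],box(-113,-60,39,13.5,26.5)]
def proj(c,X):
    q=X@np.array(c["R"]).T+np.array(c["t"]); return np.c_[c["fx"]*q[:,0]/q[:,2]+c["cx"],c["fy"]*q[:,1]/q[:,2]+c["cy"]]
def render(c,parts,p,roi):
    # p: x y z yaw [pitch]
    R=Ro.from_euler("ZY",[p[3],p[4] if len(p)>4 else 0]).as_matrix()
    x0,y0,x1,y1=roi; m=np.zeros(((y1-y0)*S,(x1-x0)*S),np.uint8)
    for P in parts:
        u=(proj(c,P@R.T+p[:3])-[x0,y0]+.5)*S-.5
        cv2.fillConvexPoly(m,np.round(cv2.convexHull(u.astype(np.float32))*16).astype(np.int32),255,shift=4)
    return m
def crop(c,roi):
    x0,y0,x1,y1=roi; return cv2.resize(c["pixels"][y0:y1,x0:x1],None,fx=S,fy=S,interpolation=cv2.INTER_LINEAR)
def big(m,k=13):
    m=cv2.morphologyEx(m.astype(np.uint8)*255,cv2.MORPH_OPEN,np.ones((k,k)))
    n,l,s,_=cv2.connectedComponentsWithStats(m); return (l==1+np.argmax(s[1:,4])).astype(np.uint8)*255
def fit(views,p0,step):
    # views: (cam,parts,roi,mask)
    def f(p): return sum((render(c,P,p,r)!=m).sum()/(m>0).sum() for c,P,r,m in views)
    p0=np.array(p0,float)
    for _ in range(3):
        sx=np.vstack([p0]+[p0+np.eye(len(p0))[i]*step[i] for i in range(len(p0))])
        r=minimize(f,p0,method="Nelder-Mead",options=dict(initial_simplex=sx,xatol=.02,fatol=1e-4,maxiter=400)); p0=r.x
    return r.x,r.fun
E
python3 - <<'E'
from rig import ctrl
from h import *
T,D=ctrl.capture("top"),ctrl.capture("side")
rT,rD=(410,235,490,270),(235,235,275,295)
def hm(c,r): 
    h=cv2.cvtColor(crop(c,r),cv2.COLOR_BGR2HSV); return big(h[...,2]>75)
mT,mD=hm(T,rT),hm(D,rD)
z=proj(T,np.array([[300,-300,0.],[310,-300,0]])); print(z)
# ray for start guess
def ray(c,u,z):
    R=np.array(c["R"]);d=R.T@[(u[0]-c["cx"])/c["fx"],(u[1]-c["cy"])/c["fy"],1];o=-R.T@np.array(c["t"]);return o+d*(z-o[2])/d[2]
g=ray(T,(457,252.5),30); print("guess",g, ray(T,(342,211),40))
for v in ([(T,HANDLE,rT,mT),(D,HANDLE,rD,mD)],[(T,HANDLE,rT,mT)],[(D,HANDLE,rD,mD)]):
    print(fit(v,[g[0],g[1],0,np.pi/2],[8,8,6,.1]))
cv2.imwrite("pics/m1.png",np.hstack([mT,mT*0])) 
pT,pD=(318,180,368,256),(278,188,345,222)
def pm(c,r):
    h=cv2.cvtColor(crop(c,r),cv2.COLOR_BGR2HSV); H,s,v=[h[...,i] for i in range(3)]
    tri=(H>10)&(H<30)&(s>60)
    return big((v>75)&~tri|((v>55)&(H>95)&(H<125)&(s>60)))
nT,nD=pm(T,pT),pm(D,pD)
nT=cv2.morphologyEx(nT,cv2.MORPH_CLOSE,np.ones((41,41)));nD=cv2.morphologyEx(nD,cv2.MORPH_CLOSE,np.ones((41,41)))
g=ray(T,(342,211),45)
for rb in(35,42,50):
  for v in ([(T,PAN(rb),pT,nT),(D,PAN(rb),pD,nD)],):
    r=fit(v,[g[0],g[1],18,0],[8,8,6,.1]);print(rb,r)
P=PAN(42)
print(fit([(T,P,pT,nT)],[*r[0]],[8,8,6,.1]))
o=[]
for c,r,m,P,p in((T,pT,nT,PAN(42),r[0]),(D,pD,nD,PAN(42),r[0])):
    k=crop(c,r); q=render(c,P,p,r)
    for mm,col in((m,(0,255,0)),(q,(255,0,255))):
        cs,_=cv2.findContours(mm,0,2); cv2.drawContours(k,cs,-1,col,1)
    o.append(k)
H=max(i.shape[0] for i in o); cv2.imwrite("pics/fit.png",np.hstack([cv2.copyMakeBorder(i,0,H-i.shape[0],0,0,0) for i in o]))
E
```

```text
[[454.05250269 301.50328527]
 [454.03610618 298.04048206]]
guess [ 444.8746107  -299.64245226   30.        ] [560.20148405  29.39911281  40.        ]
(array([ 447.77606451, -300.4920903 ,    0.45873745,    1.62755263]), np.float64(0.29408490471002835))
(array([ 447.42425168, -300.60212252,    1.9190257 ,    1.62805029]), np.float64(0.07326515006690881))
(array([ 446.02590778, -289.70140595,   -6.19779025,    1.63138896]), np.float64(0.16814810918845))
35 (array([ 5.62452567e+02,  3.01878792e+01,  1.76273643e+01, -1.37508010e-01]), np.float64(0.2677571176441006))
42 (array([ 5.62636159e+02,  3.08220676e+01,  1.81121729e+01, -1.09966795e-01]), np.float64(0.23933736323367646))
50 (array([ 5.61914115e+02,  3.08561710e+01,  1.97515572e+01, -1.13452878e-01]), np.float64(0.2724114823667192))
(array([ 5.61982137e+02,  3.13256622e+01,  3.41172975e+01, -1.24635945e-01]), np.float64(0.05034641435292901))
```

View pics/fit.png

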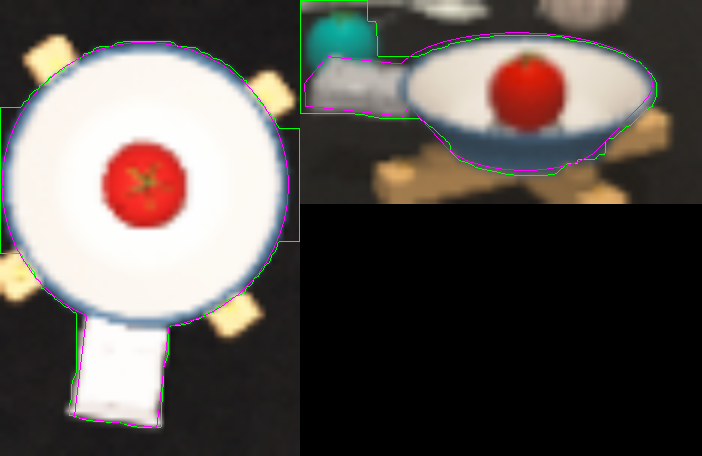

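Pan: about (562, 31), z 18, yaw −0.12, so the mouth is near (450, 45, 38). Handle: (447.6, −300.5), yaw 1.628, so the grip point is (446.3, −278.5, 22). I'll move above the handle.

```bash
python3 -m jog '[{"delta_pos":[15,-50,0],"angular":[0,0,-0.1],"fingers":1},{"delta_pos":[30,-100,0],"angular":[0,0,-0.2],"fingers":1},{"delta_pos":[45,-150,0],"angular":[0,0,-0.3],"fingers":1},{"delta_pos":[60,-200,-5],"angular":[0,0,-0.4],"fingers":1},{"delta_pos":[75,-250,-10],"angular":[0,0,-0.5],"fingers":1},{"delta_pos":[90,-300,-15],"angular":[0,0,-0.6],"fingers":1},{"delta_pos":[105,-350,-20],"angular":[0,0,-0.7],"fingers":1},{"delta_pos":[120,-400,-25],"angular":[0,0,-0.8],"fingers":1},{"delta_pos":[135,-450,-30],"angular":[0,0,-0.9],"fingers":1},{"delta_pos":[150,-500,-35],"angular":[0,0,-1.0],"fingers":1}]'
python3 -m jog '[{"delta_pos":[15,-50,-10],"angular":[0,0,-0.02],"fingers":1},{"delta_pos":[30,-100,-30],"angular":[0,0,-0.04],"fingers":1},{"delta_pos":[45,-150,-50],"angular":[0,0,-0.06],"fingers":1},{"delta_pos":[60,-200,-70],"angular":[0,0,-0.077],"fingers":1},{"delta_pos":[73.7,-254,-93],"angular":[0,0,-0.077],"fingers":1},{"delta_pos":[73.7,-254,-93],"angular":[0,0,-0.077],"fingers":1},{"delta_pos":[73.7,-254,-93],"angular":[0,0,-0.077],"fingers":1},{"delta_pos":[73.7,-254,-93],"angular":[0,0,-0.077],"fingers":1}]'
```

```text
time_s: 1.45
eef_pos: [372.8, -26.3, 213.3]
ee_rot: [0.0, 0.66, 0.751, 0.0]
force: [1.3, 0.5, 0.0]
grip_width: 1.001
grip_force: 0.0
time_s: 2.45
eef_pos: [446.4, -277.6, 121.0]
ee_rot: [0.0, 0.687, 0.727, 0.0]
force: [0.3, 0.0, -0.2]
grip_width: 0.996
grip_force: 0.0
```

```bash
python3 -m jog '[{"delta_pos":[0,-1,-25],"angular":[0,0,0],"fingers":1},{"delta_pos":[0,-1,-50],"angular":[0,0,0],"fingers":1},{"delta_pos":[0,-1,-75],"angular":[0,0,0],"fingers":1},{"delta_pos":[0,-1,-90],"angular":[0,0,0],"fingers":1},{"delta_pos":[0,-1,-100],"angular":[0,0,0],"fingers":1},{"delta_pos":[0,-1,-100],"angular":[0,0,0],"fingers":1},{"delta_pos":[0,-1,-100],"angular":[0,0,0],"fingers":1}]' 100
python3 -m jog '[{"delta_pos":[0,0,0],"angular":[0,0,0],"fingers":0},{"delta_pos":[0,0,0],"angular":[0,0,0],"fingers":0},{"delta_pos":[0,0,0],"angular":[0,0,0],"fingers":0},{"delta_pos":[0,0,0],"angular":[0,0,0],"fingers":0},{"delta_pos":[0,0,0],"angular":[0,0,0],"fingers":0},{"delta_pos":[0,0,0],"angular":[0,0,0],"fingers":0},{"delta_pos":[0,0,0],"angular":[0,0,0],"fingers":0},{"delta_pos":[0,0,0],"angular":[0,0,0],"fingers":0},{"delta_pos":[0,0,0],"angular":[0,0,0],"fingers":0}]' 100
```

```text
time_s: 3.32
eef_pos: [446.6, -279.8, 21.0]
ee_rot: [0.001, 0.687, 0.727, -0.0]
force: [0.4, 0.0, 0.9]
grip_width: 0.996
grip_force: 0.0
time_s: 4.45
eef_pos: [446.5, -279.7, 20.7]
ee_rot: [0.0, 0.687, 0.727, -0.0]
force: [-0.1, 0.1, 5.5]
grip_width: 0.264
grip_force: 98.2
```

```bash
python3 -m jog '[{"delta_pos":[0,0,20],"angular":[0,0,0],"fingers":0},{"delta_pos":[0,0,45],"angular":[0,0,0],"fingers":0},{"delta_pos":[0,10,70],"angular":[0,0,-0.1],"fingers":0},{"delta_pos":[-10,40,80],"angular":[0,0,-0.2],"fingers":0},{"delta_pos":[-20,75,80],"angular":[0,0,-0.33],"fingers":0},{"delta_pos":[-32,110,80],"angular":[0,0,-0.46],"fingers":0},{"delta_pos":[-44,145,80],"angular":[0,0,-0.6],"fingers":0},{"delta_pos":[-56,180,80],"angular":[0,0,-0.74],"fingers":0},{"delta_pos":[-68,215,80],"angular":[0,0,-0.88],"fingers":0},{"delta_pos":[-80,250,80],"angular":[0,0,-1.0],"fingers":0}]' 100
python3 -m jog '[{"delta_pos":[-8,25,0],"angular":[0,0,-0.12],"fingers":0},{"delta_pos":[-14,50,0],"angular":[0,0,-0.26],"fingers":0},{"delta_pos":[-20,70,0],"angular":[0,0,-0.4],"fingers":0},{"delta_pos":[-25,88,0],"angular":[0,0,-0.55],"fingers":0},{"delta_pos":[-25,88,-10],"angular":[0,0,-0.68],"fingers":0},{"delta_pos":[-25,88,-30],"angular":[0,0,-0.75],"fingers":0},{"delta_pos":[-25,88,-50],"angular":[0,0,-0.75],"fingers":0},{"delta_pos":[-25,88,-58],"angular":[0,0,-0.75],"fingers":0},{"delta_pos":[-25,88,-58],"angular":[0,0,-0.75],"fingers":0},{"delta_pos":[-25,88,-58],"angular":[0,0,-0.75],"fingers":0}]' 100
cat > look.py <<'E'
import sys
from rig import ctrl
from h import *
n=sys.argv[1]
T,D=ctrl.capture("top"),ctrl.capture("side")
a=T["pixels"][175:295,280:400]; b=D["pixels"][165:245,230:360]
a=cv2.resize(a,None,fx=4,fy=4,interpolation=2); b=cv2.resize(b,(0,0),fx=2.4,fy=2.4,interpolation=2)
b=cv2.copyMakeBorder(b,0,a.shape[0]-b.shape[0],0,0,0); cv2.imwrite(f"pics/{n}.png",np.hstack([a,b]))
import pickle; pickle.dump((T,D),open(f"{n}.pkl","wb")); s=ctrl.sense(); print(s["eef_pos"],s["ee_rot"],s["force"])
E
python3 look.py pre
```

```text
time_s: 5.7
eef_pos: [365.6, -28.4, 100.2]
ee_rot: [-0.0, 0.952, 0.306, -0.0]
force: [-0.0, 0.2, -0.0]
grip_width: 0.265
grip_force: 97.9
time_s: 6.95
eef_pos: [341.6, 58.4, 42.8]
ee_rot: [0.0, 0.998, -0.062, 0.0]
force: [0.6, 0.0, -0.7]
grip_width: 0.264
grip_force: 98.0
[341.62330623  58.43375775  42.78290107] [ 6.62557156e-05  9.98104333e-01 -6.15417264e-02  5.93501015e-04] [-0.26378068 -0.01570127  0.26924253]
```

View pics/pre.png

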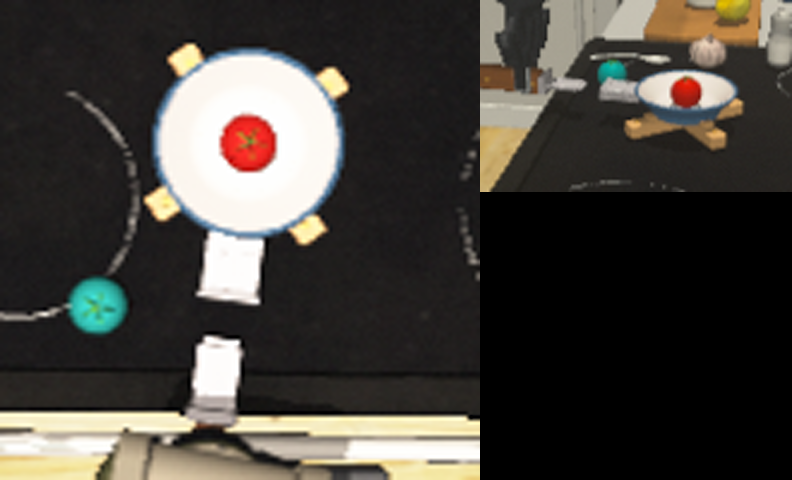

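The tongue tip is at about (219,340) in the left crop, facing the socket mouth at about (228,298), and roughly in line with it. Next I measure both axes at sub-pixel level.

```bash
cat > ax.py <<'E'
import pickle,sys
from h import *
def ray(c,u,z):
    R=np.array(c["R"]);d=R.T@[(u[0]-c["cx"])/c["fx"],(u[1]-c["cy"])/c["fy"],1];o=-R.T@np.array(c["t"]);return o+d*(z-o[2])/d[2]
def axis(c,rows,cols,z,name):
    P=[]
    for r in rows:
        g=c["pixels"][r,cols[0]:cols[1]].astype(float).mean(1); h=(g.max()+25)/2; i=np.where(g>h)[0]; a,b=i[0],i[-1]
        l=a-(g[a]-h)/(g[a]-g[a-1]); q=b+(g[b]-h)/(g[b]-g[b+1])
        P.append(np.r_[ray(c,(cols[0]+l,r),z)[:2],ray(c,(cols[0]+q,r),z)[:2]])
    P=np.array(P); m=(P[:,:2]+P[:,2:])/2; k=np.polyfit(m[:,0],m[:,1],1); e=[np.polyfit(P[:,j],P[:,j+1],1)[0] for j in(0,2)]
    print(name,"y=%.2f at x=%.1f slope %.4f edges %s width %.1f"%(np.polyval(k,m[:,0].mean()),m[:,0].mean(),k[0],np.round(e,3),(P[:,1]-P[:,3]).mean()), "y at x=450: %.2f"%np.polyval(k,450), np.round(m[:,1],1)); return k
T,D=pickle.load(open(sys.argv[1],"rb"))
axis(T,range(236,248),(322,354),44.5,"socket"); axis(T,range(262,274),(322,348),40.5,"tongue")
E
python3 ax.py pre.pkl
```

```text
socket y=41.85 at x=473.3 slope -0.1184 edges [-0.111 -0.125] width 40.7 y at x=450: 44.61 [40.  40.3 40.6 41.3 41.5 41.7 41.9 42.2 42.6 42.9 43.2 44. ]
tongue y=51.82 at x=399.2 slope -0.0933 edges [-0.072 -0.114] width 31.5 y at x=450: 47.08 [50.9 50.3 50.8 51.  51.1 51.6 51.9 52.2 52.8 53.3 53.  52.9]
```

The axes agree to about 0.5 mm and 0.005 rad, well inside the flare. I'll insert slowly with a small −y correction and watch the force.

```bash
python3 -m jog '[{"delta_pos":[10,-1.9,0],"angular":[0,0,0],"fingers":0},{"delta_pos":[20,-3.1,0],"angular":[0,0,0],"fingers":0},{"delta_pos":[24,-3.6,0],"angular":[0,0,0],"fingers":0},{"delta_pos":[28,-4.1,0],"angular":[0,0,0],"fingers":0},{"delta_pos":[32,-4.5,0],"angular":[0,0,0],"fingers":0},{"delta_pos":[35,-4.9,0],"angular":[0,0,0],"fingers":0},{"delta_pos":[38,-5.3,0],"angular":[0,0,0],"fingers":0},{"delta_pos":[38,-5.3,0],"angular":[0,0,0],"fingers":0}]' 100
```

```text
time_s: 8.05
eef_pos: [379.4, 53.2, 42.3]
ee_rot: [0.0, 0.998, -0.062, 0.0]
force: [0.5, -0.0, -1.4]
grip_width: 0.263
grip_force: 98.0
```

```bash
python3 -m jog '[{"delta_pos":[4,-0.5,0],"angular":[0,0,0],"fingers":0},{"delta_pos":[8,-1,0],"angular":[0,0,0],"fingers":0},{"delta_pos":[12,-1.5,0],"angular":[0,0,0],"fingers":0},{"delta_pos":[16,-2,0],"angular":[0,0,0],"fingers":0},{"delta_pos":[20,-2.4,0],"angular":[0,0,0],"fingers":0},{"delta_pos":[24,-2.9,0],"angular":[0,0,0],"fingers":0},{"delta_pos":[28,-3.4,0],"angular":[0,0,0],"fingers":0},{"delta_pos":[28,-3.4,0],"angular":[0,0,0],"fingers":0}]' 100; python3 look.py ins
```

```text
time_s: 9.05
eef_pos: [407.5, 49.7, 42.3]
ee_rot: [0.0, 0.998, -0.062, 0.0]
force: [0.5, 0.2, -1.1]
grip_width: 0.261
grip_force: 98.0
[407.18641459  49.80175285  42.26572154] [-6.86833806e-06  9.98103120e-01 -6.15642226e-02 -8.95591198e-05] [-0.04451243  0.25733388 -1.11096314]
```

View pics/ins.png

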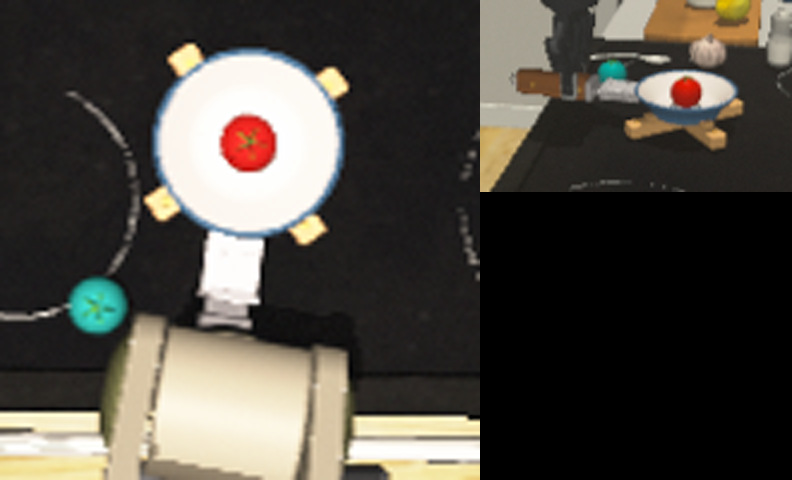

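The tongue is well into the socket at about (228,300) in the left crop, with roughly 8 mm left, and the pan hasn't moved. I'll push it home.

```bash
python3 -m jog '[{"delta_pos":[3,-0.4,0],"angular":[0,0,0],"fingers":0},{"delta_pos":[5,-0.6,0],"angular":[0,0,0],"fingers":0},{"delta_pos":[7,-0.9,0],"angular":[0,0,0],"fingers":0},{"delta_pos":[7,-0.9,0],"angular":[0,0,0],"fingers":0}]' 100
python3 -m jog '[{"delta_pos":[0.7,-0.1,0],"angular":[0,0,0],"fingers":0},{"delta_pos":[1.4,-0.2,0],"angular":[0,0,0],"fingers":0},{"delta_pos":[1.4,-0.2,0],"angular":[0,0,0],"fingers":0}]' 100
```

```text
time_s: 9.65
eef_pos: [414.4, 48.9, 42.3]
ee_rot: [0.0, 0.998, -0.062, 0.0]
force: [-0.2, -0.2, -1.2]
grip_width: 0.259
grip_force: 98.0
time_s: 10.02
eef_pos: [415.7, 48.7, 42.3]
ee_rot: [-0.0, 0.998, -0.062, 0.0]
force: [-0.5, -0.2, -1.2]
grip_width: 0.263
grip_force: 98.0
```

```bash
python3 -m jog '[{"delta_pos":[0.7,-0.1,0],"angular":[0,0,0],"fingers":0},{"delta_pos":[1.4,-0.2,0],"angular":[0,0,0],"fingers":0},{"delta_pos":[1.4,-0.2,0],"angular":[0,0,0],"fingers":0}]' 100
python3 -m jog '[{"delta_pos":[0.7,-0.1,0],"angular":[0,0,0],"fingers":0},{"delta_pos":[1,-0.1,0],"angular":[0,0,0],"fingers":0},{"delta_pos":[1,-0.1,0],"angular":[0,0,0],"fingers":0}]' 100
```

```text
time_s: 10.4
eef_pos: [417.1, 48.5, 42.3]
ee_rot: [-0.0, 0.998, -0.062, -0.0]
force: [-0.4, 0.7, -1.5]
grip_width: 0.264
grip_force: 98.0
time_s: 10.78
eef_pos: [418.1, 48.4, 42.3]
ee_rot: [-0.0, 0.998, -0.062, 0.0]
force: [-1.0, -0.3, -1.5]
grip_width: 0.26
grip_force: 98.0
```

```bash
python3 -m jog '[{"delta_pos":[0.7,-0.1,0],"angular":[0,0,0],"fingers":0},{"delta_pos":[1.4,-0.2,0],"angular":[0,0,0],"fingers":0},{"delta_pos":[1.4,-0.2,0],"angular":[0,0,0],"fingers":0}]' 100
cat > pc.py <<'E'
import sys,pickle
from h import *
from ax import ray
E
sed -i 's/^T,D=pickle/if __name__=="__main__":\n  T,D=pickle/; s/^axis(T,range(236/  axis(T,range(236/' ax.py
python3 look.py h1
python3 - <<'E'
import pickle,cv2,numpy as np
P={k:pickle.load(open(k+".pkl","rb"))[0]["pixels"] for k in("pre","h1")}
r=lambda n,a:P[n][a[1]:a[3],a[0]:a[2]].astype(np.float32).mean(2)
for a in((318,184,366,232),(325,200,360,222)):
    print(cv2.phaseCorrelate(r("pre",a),r("h1",a)))
# steel profile down the socket axis
for n in P: print(n,[int(P[n][y,336:340].mean()) for y in range(240,262)])
E
```

```text
time_s: 11.15
eef_pos: [419.4, 48.2, 42.2]
ee_rot: [-0.0, 0.998, -0.062, -0.0]
force: [-1.9, 0.6, 0.1]
grip_width: 0.266
grip_force: 98.0
[419.36526405  48.21296229  42.25040775] [-2.05634611e-05  9.98104592e-01 -6.15401994e-02 -1.63879794e-04] [-1.16465197 -0.39278431 -0.11150863]
((0.05018482696398863, -0.12230107101474275), 1.0134277587963476)
((-0.03727090824992629, -0.2119493799344614), 0.9801801801831634)
pre [252, 252, 252, 252, 253, 253, 252, 232, 234, 238, 80, 28, 27, 26, 27, 27, 26, 27, 25, 23, 249, 231]
h1 [253, 252, 253, 253, 253, 252, 217, 153, 148, 148, 148, 88, 32, 100, 114, 136, 154, 167, 179, 189, 196, 203]
```

```bash
python3 - <<'E'
import pickle
from ax import ray
T=pickle.load(open("h1.pkl","rb"))[0]
for r,z in((250.2,44.5),(250.2,48.5),(246.4,51),(250.7,51),(246.4,44.5),(250.7,44.5)): print(r,z,ray(T,(338,r),z)[:2].round(1))
E
python3 -m jog '[{"delta_pos":[0.7,-0.1,0],"angular":[0,0,0],"fingers":0},{"delta_pos":[1.4,-0.2,0],"angular":[0,0,0],"fingers":0},{"delta_pos":[1.4,-0.2,0],"angular":[0,0,0],"fingers":0}]' 100; python3 look.py h2
python3 - <<'E'
import pickle,cv2,numpy as np
P={k:pickle.load(open(k+".pkl","rb"))[0]["pixels"] for k in("pre","h2")}
r=lambda n,a:P[n][a[1]:a[3],a[0]:a[2]].astype(np.float32).mean(2)
for a in((318,184,366,232),(325,200,360,222)): print(cv2.phaseCorrelate(r("pre",a),r("h2",a)))
for n in P: print(n,[int(P[n][y,336:340].mean()) for y in range(240,262)])
E
```

```text
250.2 44.5 [448.7  40.2]
250.2 48.5 [449.   40.3]
246.4 51 [459.9  40.4]
250.7 51 [447.8  40.3]
246.4 44.5 [459.4  40.2]
250.7 44.5 [447.3  40.1]
time_s: 11.62
eef_pos: [420.1, 48.1, 42.1]
ee_rot: [-0.0, 0.998, -0.061, -0.001]
force: [-6.0, 0.5, 2.1]
grip_width: 0.262
grip_force: 98.2
[420.08371136  48.11443403  42.13122988] [-7.46137870e-05  9.98105666e-01 -6.15133372e-02 -1.08755169e-03] [-5.63280492  0.2163373   2.17116237]
((-0.0020873496794600044, -0.34424718768461204), 0.9993975715090831)
((0.04656275420447997, -0.4603611677633843), 0.9221028757316095)
pre [252, 252, 252, 252, 253, 253, 252, 232, 234, 238, 80, 28, 27, 26, 27, 27, 26, 27, 25, 23, 249, 231]
h2 [252, 252, 253, 252, 252, 253, 184, 148, 149, 125, 164, 45, 69, 96, 127, 147, 162, 174, 184, 194, 200, 206]
```

View pics/h2.png

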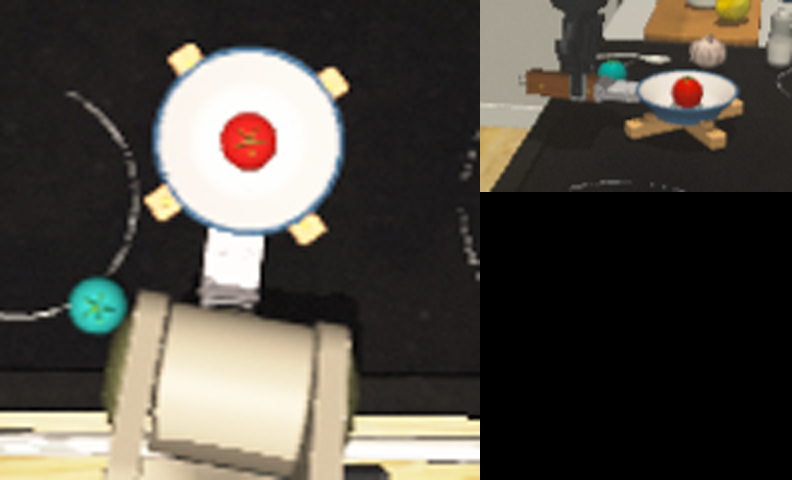

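The pan has shifted about 1 mm against its stop, the push is 6 N, and the collar meets the mouth at about (230,298) in the left crop, so it's home. I'll hold a moment, then lift gently straight up with a slight nose-up pitch to offset the droop.

```bash
python3 -m jog '[{"delta_pos":[0,0,0],"angular":[0,0,0],"fingers":0},{"delta_pos":[0,0,0],"angular":[0,0,0],"fingers":0},{"delta_pos":[0,0,0.5],"angular":[0,0,0],"fingers":0},{"delta_pos":[0,0,1.5],"angular":[0,-0.01,0],"fingers":0},{"delta_pos":[0,0,3],"angular":[0,-0.02,0],"fingers":0},{"delta_pos":[0,0,5],"angular":[0,-0.03,0],"fingers":0},{"delta_pos":[0,0,8],"angular":[0,-0.04,0],"fingers":0},{"delta_pos":[0,0,11],"angular":[0,-0.05,0],"fingers":0},{"delta_pos":[0,0,14],"angular":[0,-0.05,0],"fingers":0},{"delta_pos":[0,0,17],"angular":[0,-0.05,0],"fingers":0}]' 110; python3 look.py l1
```

```text
time_s: 12.98
eef_pos: [421.3, 47.9, 59.7]
ee_rot: [-0.001, 0.998, -0.062, 0.026]
force: [-0.5, -1.0, -3.6]
grip_width: 0.266
grip_force: 108.0
[421.31254511  47.92400623  59.72707697] [-0.00147155  0.99777767 -0.06152015  0.0255504 ] [ 0.62183236 -0.25692244 -2.55639457]
```

View pics/l1.png

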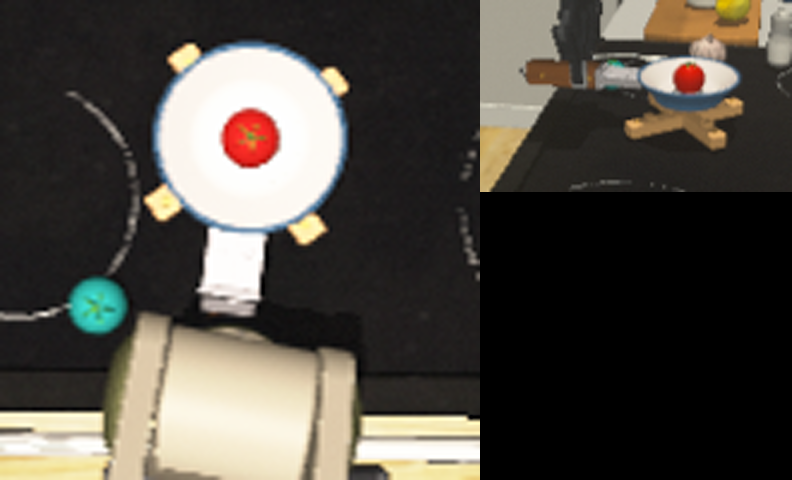

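The pan is clear of the trivet and level, with the tomato in the middle at (250,138). I'll continue the lift.

```bash
python3 -m jog '[{"delta_pos":[0,0,4],"angular":[0,0,0],"fingers":0},{"delta_pos":[0,0,9],"angular":[0,0,0],"fingers":0},{"delta_pos":[0,0,15],"angular":[0,0,0],"fingers":0},{"delta_pos":[0,0,22],"angular":[0,0,0],"fingers":0},{"delta_pos":[0,0,29],"angular":[0,0,0],"fingers":0},{"delta_pos":[0,0,36],"angular":[0,0,0],"fingers":0},{"delta_pos":[0,0,43],"angular":[0,0,0],"fingers":0},{"delta_pos":[0,0,50],"angular":[0,0,0],"fingers":0},{"delta_pos":[0,0,57],"angular":[0,0,0],"fingers":0},{"delta_pos":[0,0,64],"angular":[0,0,0],"fingers":0}]'
python3 -m jog '[{"delta_pos":[0,0,7],"angular":[0,0,0],"fingers":0},{"delta_pos":[0,0,14],"angular":[0,0,0],"fingers":0},{"delta_pos":[0,0,21],"angular":[0,0,0],"fingers":0},{"delta_pos":[0,0,28],"angular":[0,0,0],"fingers":0},{"delta_pos":[0,0,35],"angular":[0,0,0],"fingers":0},{"delta_pos":[0,0,42],"angular":[0,0,0],"fingers":0},{"delta_pos":[0,0,49],"angular":[0,0,0],"fingers":0},{"delta_pos":[0,0,56],"angular":[0,0,0],"fingers":0},{"delta_pos":[0,0,62],"angular":[0,0,0],"fingers":0},{"delta_pos":[0,0,66],"angular":[0,0,0],"fingers":0}]'
python3 -m jog '[{"delta_pos":[0,0,2],"angular":[0,0,0],"fingers":0},{"delta_pos":[0,0,3],"angular":[0,0,0],"fingers":0},{"delta_pos":[0,0,3],"angular":[0,0,0],"fingers":0},{"delta_pos":[0,0,3],"angular":[0,0,0],"fingers":0}]'; python3 look.py l2
```

```text
time_s: 14.32
eef_pos: [420.9, 48.0, 123.8]
ee_rot: [-0.002, 0.998, -0.062, 0.025]
force: [0.3, 0.4, -2.8]
grip_width: 0.262
grip_force: 108.0
time_s: 15.58
eef_pos: [420.9, 48.0, 189.7]
ee_rot: [-0.002, 0.998, -0.062, 0.025]
force: [-0.5, 0.2, -3.4]
grip_width: 0.262
grip_force: 108.0
time_s: 16.08
eef_pos: [420.8, 48.0, 192.2]
ee_rot: [-0.002, 0.998, -0.062, 0.025]
force: [0.9, 0.4, -2.6]
grip_width: 0.258
grip_force: 108.0
[420.85750099  48.00052396 192.20046943] [-0.00155702  0.99779406 -0.06153663  0.02485633] [-0.21772872 -0.29655433 -2.83726153]
```

View pics/l2.png

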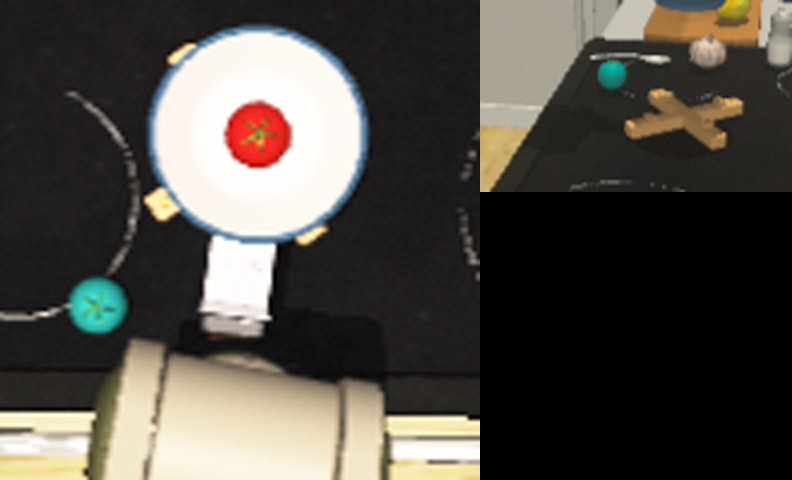

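The pan is up about 15 cm with the tomato still central at (258,134). Now the slow quarter swing about the grip.

```bash
python3 -m jog '[{"delta_pos":[0,0,0],"angular":[0,0,0.01],"fingers":0},{"delta_pos":[0,0,0],"angular":[0,0,0.03],"fingers":0},{"delta_pos":[0,0,0],"angular":[0,0,0.06],"fingers":0},{"delta_pos":[0,0,0],"angular":[0,0,0.1],"fingers":0},{"delta_pos":[0,0,0],"angular":[0,0,0.15],"fingers":0},{"delta_pos":[0,0,0],"angular":[0,0,0.2],"fingers":0},{"delta_pos":[0,0,0],"angular":[0,0,0.25],"fingers":0},{"delta_pos":[0,0,0],"angular":[0,0,0.3],"fingers":0},{"delta_pos":[0,0,0],"angular":[0,0,0.35],"fingers":0},{"delta_pos":[0,0,0],"angular":[0,0,0.4],"fingers":0}]'
python3 -m jog '[{"delta_pos":[0,0,0],"angular":[0,0,0.05],"fingers":0},{"delta_pos":[0,0,0],"angular":[0,0,0.1],"fingers":0},{"delta_pos":[0,0,0],"angular":[0,0,0.15],"fingers":0},{"delta_pos":[0,0,0],"angular":[0,0,0.2],"fingers":0},{"delta_pos":[0,0,0],"angular":[0,0,0.25],"fingers":0},{"delta_pos":[0,0,0],"angular":[0,0,0.3],"fingers":0},{"delta_pos":[0,0,0],"angular":[0,0,0.35],"fingers":0},{"delta_pos":[0,0,0],"angular":[0,0,0.4],"fingers":0},{"delta_pos":[0,0,0],"angular":[0,0,0.45],"fingers":0},{"delta_pos":[0,0,0],"angular":[0,0,0.5],"fingers":0}]'
python3 -m jog '[{"delta_pos":[0,0,0],"angular":[0,0,0.05],"fingers":0},{"delta_pos":[0,0,0],"angular":[0,0,0.1],"fingers":0},{"delta_pos":[0,0,0],"angular":[0,0,0.15],"fingers":0},{"delta_pos":[0,0,0],"angular":[0,0,0.2],"fingers":0},{"delta_pos":[0,0,0],"angular":[0,0,0.25],"fingers":0},{"delta_pos":[0,0,0],"angular":[0,0,0.3],"fingers":0},{"delta_pos":[0,0,0],"angular":[0,0,0.35],"fingers":0},{"delta_pos":[0,0,0],"angular":[0,0,0.4],"fingers":0},{"delta_pos":[0,0,0],"angular":[0,0,0.45],"fingers":0},{"delta_pos":[0,0,0],"angular":[0,0,0.5],"fingers":0}]'
python3 -m jog '[{"delta_pos":[0,0,0],"angular":[0,0,0.05],"fingers":0},{"delta_pos":[0,0,0],"angular":[0,0,0.1],"fingers":0},{"delta_pos":[0,0,0],"angular":[0,0,0.15],"fingers":0},{"delta_pos":[0,0,0],"angular":[0,0,0.19],"fingers":0},{"delta_pos":[0,0,0],"angular":[0,0,0.23],"fingers":0},{"delta_pos":[0,0,0],"angular":[0,0,0.26],"fingers":0},{"delta_pos":[0,0,0],"angular":[0,0,0.28],"fingers":0},{"delta_pos":[0,0,0],"angular":[0,0,0.29],"fingers":0},{"delta_pos":[0,0,0],"angular":[0,0,0.294],"fingers":0},{"delta_pos":[0,0,0],"angular":[0,0,0.294],"fingers":0}]'
python3 -m jog '[{"delta_pos":[0,0,0],"angular":[0,0,0],"fingers":0},{"delta_pos":[0,0,0],"angular":[0,0,0],"fingers":0},{"delta_pos":[0,0,0],"angular":[0,0,0],"fingers":0},{"delta_pos":[0,0,0],"angular":[0,0,0],"fingers":0},{"delta_pos":[0,0,0],"angular":[0,0,0],"fingers":0},{"delta_pos":[0,0,0],"angular":[0,0,0],"fingers":0},{"delta_pos":[0,0,0],"angular":[0,0,0],"fingers":0},{"delta_pos":[0,0,0],"angular":[0,0,0],"fingers":0}]'
cat > fin.py <<'E'
from rig import ctrl
from h import *
from ax import ray
T,D=ctrl.capture("top"),ctrl.capture("side")
for c,n in((T,"top"),(D,"side")):
    h=cv2.cvtColor(c["pixels"],cv2.COLOR_BGR2HSV); H,s,v=[h[...,i] for i in range(3)]
    roi=np.zeros(H.shape,bool)
    u=proj(c,np.array([[421.,194,190]]))[0].astype(int); roi[u[1]-45:u[1]+45,u[0]-45:u[0]+45]=1
    red=(((H<6)|(H>174))&(s>150)&(v>80)&roi).astype(np.uint8)
    blue=((H>98)&(H<120)&(s>80)&(v>50)&roi).astype(np.uint8)
    k=cv2.connectedComponentsWithStats(red); i=1+np.argmax(k[2][1:,4]); print(n,"tomato",k[3][i],k[2][i],"pred pan",u)
    p=np.argwhere(blue)[:,::-1]; e=cv2.fitEllipse(cv2.convexHull(p.astype(np.int32))) ; print(" blue",len(p),p.min(0),p.max(0),e)
    if n=="top":
        print(" rim centre",ray(c,e[0],201),"tomato",ray(c,k[3][i],195))
s=ctrl.sense(); print(s["time_s"],s["eef_pos"],s["ee_rot"],s["force"],s["dq"].round(4))
E
python3 fin.py
```

```text
time_s: 17.42
eef_pos: [420.9, 47.9, 192.3]
ee_rot: [-0.006, 0.99, 0.139, 0.024]
force: [-0.3, -0.1, -3.5]
grip_width: 0.264
grip_force: 108.0
time_s: 18.68
eef_pos: [421.0, 47.9, 192.3]
ee_rot: [-0.012, 0.925, 0.38, 0.022]
force: [-0.5, -0.9, -2.4]
grip_width: 0.259
grip_force: 108.0
time_s: 19.92
eef_pos: [421.1, 47.8, 192.4]
ee_rot: [-0.017, 0.802, 0.597, 0.018]
force: [0.6, 0.2, -2.4]
grip_width: 0.259
grip_force: 108.0
time_s: 21.18
eef_pos: [420.9, 48.0, 192.3]
ee_rot: [-0.02, 0.707, 0.707, 0.015]
force: [0.6, 0.1, -3.1]
grip_width: 0.259
grip_force: 108.0
time_s: 22.18
eef_pos: [420.9, 48.0, 192.3]
ee_rot: [-0.02, 0.707, 0.707, 0.015]
force: [0.1, 0.0, -3.0]
grip_width: 0.26
grip_force: 108.0
top tomato [277.42162162 266.08108108] [270 258  16  17 185] pred pan [277 265]
 blue 193 [250 239] [303 293] ((276.8423156738281, 266.1910400390625), (54.604915618896484, 54.69920349121094), 64.13491821289062)
 rim centre [420.94730749 194.21596626 201.        ] tomato [420.48314273 193.53456469 195.        ]
side tomato [280.57142857 139.23809524] [279 137   5   6  21] pred pan [279 143]
 blue 114 [268 143] [323 155] ((307.46905517578125, 148.3121795654297), (12.87274169921875, 79.1250228881836), 92.92023468017578)
22.275 [420.88698706  47.99392876 192.29405833] [-0.01971866  0.70687944  0.70689205  0.01537116] [ 0.22742372  0.09079255 -3.30899708] [-0.0011 -0.0005 -0.0002 -0.001   0.0005 -0.0005]
```

The pan's rim centre is at (421, 194), 146 mm straight left of the grip, so the tongue is still home. The tomato is within about 1 mm of the middle and the arm is still. Handing in.

```bash
python3 -c "
from rig import ctrl
print(ctrl.finish_job())"
```

```text
the job is handed in; nothing more can be done
None
```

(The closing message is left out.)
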